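# Set the flip tags on the wax stock bins

### The arm

A 6-joint arm with a two-finger parallel gripper is mounted at the origin on the work surface; the furniture and walls round the work are solid. World frame = base frame: x ahead of the robot, y to its left, z up, the work surface at z = 0. Lengths are in m, angles in degrees, forces in N, time in s.
With the tool pointing down it reaches from about 0.375 to 0.925 m from the base axis. Payload 5.7 kg.
Tool frame: the origin (TCP) lies midway between the tips of the shut fingers; the grasp point (between the pads) lies 19 mm behind it; x points along the fingers, y is the direction in which the jaws open and shut, and the axes are right-handed (so a half turn about x gives the same grasp; the last joint's range is limited). The gripper opens to 85 mm and grips with 20 to 120 N. Pads are 22 mm wide; open, the fingers measure 114 mm over their backs; the gripper's body (76 mm by 85 mm) begins 54 mm behind the grasp point. The pads swing forward as they close: fully open they stand 13 mm farther back than shut.
Start: joints at [70.468, 20.558, 86.54, -0, 72.909, -6.595], TCP at [0.134, 0.585, 0.231] pointing down, gripper open.
Joint ranges: [-170.27, 170.27], [-57.76, 135], [12.27, 136.19], [-55.21, 235.2], [11.17, 155.16], [-170.74, 170.74]. Speed limits (degrees/s): [136.94, 136.94, 180, 180, 180, 180].

### API

Orientations are given as [roll, pitch, yaw] about the fixed x, y, z axes, in that order (R = Rz(yaw) Ry(pitch) Rx(roll)).
In Python, from bench import read_state, camera, calibration, close_job gives the robot as it stands.
- The arm moves only by the tool apply_moves, never from a script. Its argument "steps" is a list of rows, each a list of 7 numbers: the opening, from 0 (shut) to 1 (fully open), then the shift along the tool's x, y, z in mm, then the turn, a rotation vector about the tool's x, y, z in degrees. A call has exactly 5 rows; each row shifts and turns the commanded pose from where the row before left it, along the tool's axes as they then stand; what a row does not reach is not made up. A row lasts 1/12 s, in which the tool goes at most 41.7 mm and 7.16 degrees, less where a joint would pass 70% of its speed; a pose out of reach is approached as far as the arm can. A call with a gripper value outside its range is refused whole. The fingers move at their own pace and stop on an object; "squeeze" is the grip in N (left out, the last holds). Time passes only in rows, so rows that do not move let the fingers close, or fill a call up. It gives the time, the measured TCP pose, the force and the opening at its end, in the units of the state.
- read_state(): the state, without advancing time (a new reading comes with each control period).
- camera(name): name is "side" or "top"; returns the picture (420x560x3 uint8, blue, green, red); there is no depth.
- calibration(name): a dict with "camera_matrix" (3x3 intrinsics, pixels), "rvec" (rotation vector, rad) and "tvec" (3), from world to camera coordinates, as OpenCV has them. Camera axes: x right, y down, z forward; pixel columns grow to the right and rows downward; lengths in m; the calibration is good to about 2 mm. A picture is of the moment at which its call begins. calibration takes no time and is no camera call.
- close_job(): hands the job in, once; it reports no verdict.
The state is a dict: "time_s": time; "q": joint angles; "joint_vel": joint speeds; "effort": joint torques, N m; "position": TCP position; "ee_rot": TCP orientation; "force": force on the tool from outside, world axes, zero at the start; "torque": the same for the moment, N m; "opening": finger opening in m.
Only numpy, scipy, OpenCV 4.12 (cv2) and the standard library are available. Lean on these libraries where they do the work, as an engineer would, in place of code of your own. Each camera call takes 0.05 s, during which the arm holds its last target.

### The job

Each of the four stock bins has a hinged tag at its back: laid back, away from you, its ring mark is on top and it means full; laid forward over the bin its bar mark is on top and it means reorder. With closed fingertips, gently push over the tags that are wrong, so that the tags of the heaped bins, and only those, lie back with the ring up; leave the tags that are already right as they are. Grip nothing and pick nothing up: the pieces in the bins and the things on the bench stay where they lie.

Things in the scene. Friction and masses are not known exactly. Their poses are not given: they have to be found in the camera images.
- bin_a: grey open stock bin A, fixed in the tray: 124 long (x), 80 wide (y), front 36 high, back 64 high; origin at the centre of its underside, 4 above the bench; +x to its back (away from the robot). Its tag, 54 wide, 3 thick, 70 tall, is hinged along the bin's y at x = +59, z = +80 in the bin's frame; free space above and behind it
- tag_a (a joint): white steel tag of bin A on its hinge, rad: 0 upright, + as its free edge swings to the bin's +x (away from the robot). Stops at -0.70 (lies forward over the bin, bar mark 38 x 9 uppermost: REORDER) and +0.70 (lies back behind the bin, ring mark 31 across uppermost: FULL). No spring: it rests on either stop by its weight (50 g), and once pushed past upright drops to the other stop by itself
- tag_a_edge (a point): middle of the free edge of the tag of bin A, 70 mm from its hinge line (about 138 above the bench at rest, 154 upright). A fingertip reaching 12 to 25 mm below this edge and moved level across the hinge line turns the tag; it takes a few newtons, and the thin tag is spoilt by more than 20 N
- bin_b: grey open stock bin B, fixed in the tray: 124 long (x), 80 wide (y), front 36 high, back 64 high; origin at the centre of its underside, 4 above the bench; +x to its back (away from the robot). Its tag, 54 wide, 3 thick, 70 tall, is hinged along the bin's y at x = +59, z = +80 in the bin's frame; free space above and behind it
- tag_b (a joint): white steel tag of bin B on its hinge, rad: 0 upright, + as its free edge swings to the bin's +x (away from the robot). Stops at -0.70 (lies forward over the bin, bar mark 38 x 9 uppermost: REORDER) and +0.70 (lies back behind the bin, ring mark 31 across uppermost: FULL). No spring: it rests on either stop by its weight (50 g), and once pushed past upright drops to the other stop by itself
- tag_b_edge (a point): middle of the free edge of the tag of bin B, 70 mm from its hinge line (about 138 above the bench at rest, 154 upright). A fingertip reaching 12 to 25 mm below this edge and moved level across the hinge line turns the tag; it takes a few newtons, and the thin tag is spoilt by more than 20 N
- bin_c: grey open stock bin C, fixed in the tray: 124 long (x), 80 wide (y), front 36 high, back 64 high; origin at the centre of its underside, 4 above the bench; +x to its back (away from the robot). Its tag, 54 wide, 3 thick, 70 tall, is hinged along the bin's y at x = +59, z = +80 in the bin's frame; free space above and behind it
- tag_c (a joint): white steel tag of bin C on its hinge, rad: 0 upright, + as its free edge swings to the bin's +x (away from the robot). Stops at -0.70 (lies forward over the bin, bar mark 38 x 9 uppermost: REORDER) and +0.70 (lies back behind the bin, ring mark 31 across uppermost: FULL). No spring: it rests on either stop by its weight (50 g), and once pushed past upright drops to the other stop by itself
- tag_c_edge (a point): middle of the free edge of the tag of bin C, 70 mm from its hinge line (about 138 above the bench at rest, 154 upright). A fingertip reaching 12 to 25 mm below this edge and moved level across the hinge line turns the tag; it takes a few newtons, and the thin tag is spoilt by more than 20 N
- bin_d: grey open stock bin D, fixed in the tray: 124 long (x), 80 wide (y), front 36 high, back 64 high; origin at the centre of its underside, 4 above the bench; +x to its back (away from the robot). Its tag, 54 wide, 3 thick, 70 tall, is hinged along the bin's y at x = +59, z = +80 in the bin's frame; free space above and behind it
- tag_d (a joint): white steel tag of bin D on its hinge, rad: 0 upright, + as its free edge swings to the bin's +x (away from the robot). Stops at -0.70 (lies forward over the bin, bar mark 38 x 9 uppermost: REORDER) and +0.70 (lies back behind the bin, ring mark 31 across uppermost: FULL). No spring: it rests on either stop by its weight (50 g), and once pushed past upright drops to the other stop by itself
- tag_d_edge (a point): middle of the free edge of the tag of bin D, 70 mm from its hinge line (about 138 above the bench at rest, 154 upright). A fingertip reaching 12 to 25 mm below this edge and moved level across the hinge line turns the tag; it takes a few newtons, and the thin tag is spoilt by more than 20 N
- load_1: a heap of orange-brown round wax rods (12 thick, about 90 to 103 long) that fills one bin, up to about 70 above the bin's floor; origin at the heap's underside, at the middle of the floor of whichever bin it fills
- load_2: a heap of violet wax fittings (about 50 x 55 x 22 each) that fills one bin, up to about 70 above the bin's floor; origin at the heap's underside, at the middle of the floor of whichever bin it fills
- last_rod: one loose wax rod, 12 x 89 x 11, lying by itself on the floor of a bin: that bin is nearly empty, not full; origin under its middle
- last_fitting: one loose violet wax fitting, 37 x 54 x 20, lying by itself on the floor of a bin: that bin is nearly empty, not full; origin under its middle
- tape_roll: roll of masking tape, 93 across, 24 high, lying on the bench in front of the bins
- mug: spotted mug, 82 across, 91 high, on the bench to the right; leave it

How it is judged:
By the outcome, as a careful person would: the job done as asked, in the order asked, and still so for the second after the job is handed in, with the robot touching nothing.
It also fails if it takes over 37 s, if anything falls off the work surface, if the arm or the gripper's body presses on something with over 40 N, if the wrist force passes 120 N, or if a joint passes its speed limit or range.

## Working session

There is one attempt and no reset: what is moved stays moved. The work goes in short steps, Python scripts to look and compute and a tool call to move; the robot and the scene stay as the last step left them, time stands still between calls to the robot, and variables do not carry over. Pictures are saved under pics/ and viewed, and the job is handed in when it is done.

Besides the shell and the picture viewer there is one more tool, called after "Call:" as name(argument=value, ...), one argument or row to a line, values as JSON. apply_moves: Moves the arm, as the interface text tells. Its arguments: {"type":"object","properties":{"steps":{"type":"array"},"squeeze":{"type":"number"}},"required":["steps"]}

```bash
mkdir -p pics; python3 - <<'E'
from bench import *
import cv2
for n in("side","top"):
    im=camera(n); cv2.imwrite(f"pics/{n}0.png",im)
    c=calibration(n); print(n,c)
print(read_state())
E
```

```text
side {'camera_matrix': array([[405.24034307,   0.        , 278.61944016],
       [  0.        , 405.24034307, 214.37794661],
       [  0.        ,   0.        ,   1.        ]]), 'rvec': array([ 0.05112063,  2.63577361, -1.69471582]), 'tvec': array([0.44160778, 0.12958219, 0.80120767])}
top {'camera_matrix': array([[469.76148385,   0.        , 275.03746233],
       [  0.        , 469.76148385, 211.1772272 ],
       [  0.        ,   0.        ,   1.        ]]), 'rvec': array([ 2.19282114, -2.21296348,  0.04014311]), 'tvec': array([-0.109608  ,  0.42806834,  1.09754592])}
{'time_s': 0.1, 'q': array([ 7.04691692e+01,  2.05948869e+01,  8.65908245e+01,  9.93321278e-04,
        7.29094125e+01, -6.59460628e+00]), 'joint_vel': array([-0.03613831, -0.11188932, -0.03899689, -0.1037631 , -0.13195314,
        0.09495884]), 'effort': array([-2.54619299e-04, -5.28639293e+01, -2.79353249e+01, -2.09125865e-04,
        5.12114071e-03, -3.23225333e-05]), 'position': array([0.13411903, 0.58420588, 0.23053947]), 'ee_rot': array([ -97.16617934,   89.90487132, -110.10269653]), 'force': array([ 0.07327272, -0.31734086, -0.13261631]), 'torque': array([-0.0064778 ,  0.01752268, -0.01560391]), 'opening': 0.08521727256837527}
```

View pics/side0.png

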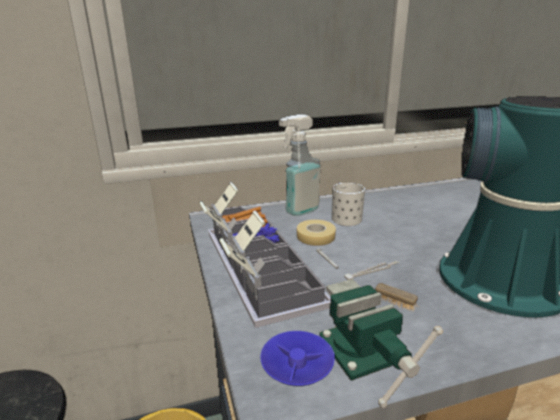

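View pics/top0.png

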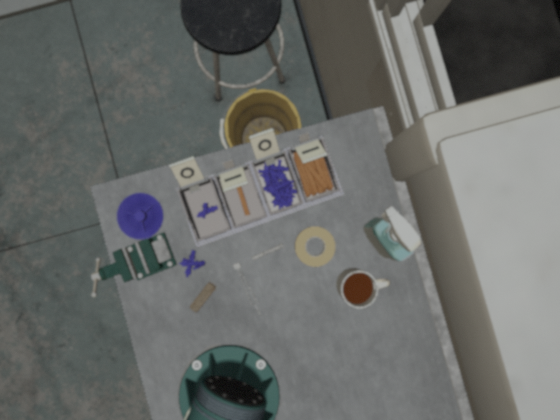

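```bash
cat > h.py <<'E'
import numpy as np,cv2
from bench import calibration
def proj(n,P):
    c=calibration(n); return cv2.projectPoints(np.array(P,float).reshape(-1,3),c['rvec'],c['tvec'],c['camera_matrix'],None)[0].reshape(-1,2)
def ray(n,uv,z):
    c=calibration(n); R=cv2.Rodrigues(c['rvec'])[0]; o=-R.T@c['tvec']
    d=R.T@np.linalg.inv(c['camera_matrix'])@np.array([uv[0],uv[1],1.]); return o+d*(z-o[2])/d[2]
E
python3 - <<'E'
import cv2
a=cv2.imread("pics/top0.png")[120:250,160:350]; cv2.imwrite("pics/topz.png",cv2.resize(a,None,fx=4,fy=4,interpolation=2))
a=cv2.imread("pics/side0.png")[175:325,190:340]; cv2.imwrite("pics/sidez.png",cv2.resize(a,None,fx=4,fy=4,interpolation=2))
from h import *
print(proj("top",[[0,0,0],[.3,0,0],[0,.3,0]]))
E
```

```text
[[228.12405716 394.39508932]
 [227.4264378  265.53984211]
 [ 99.72407831 395.57124875]]
```

View pics/topz.png

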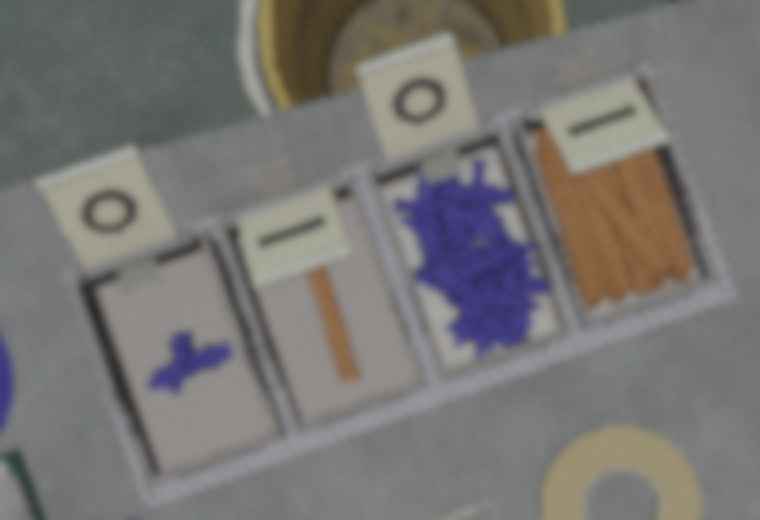

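View pics/sidez.png

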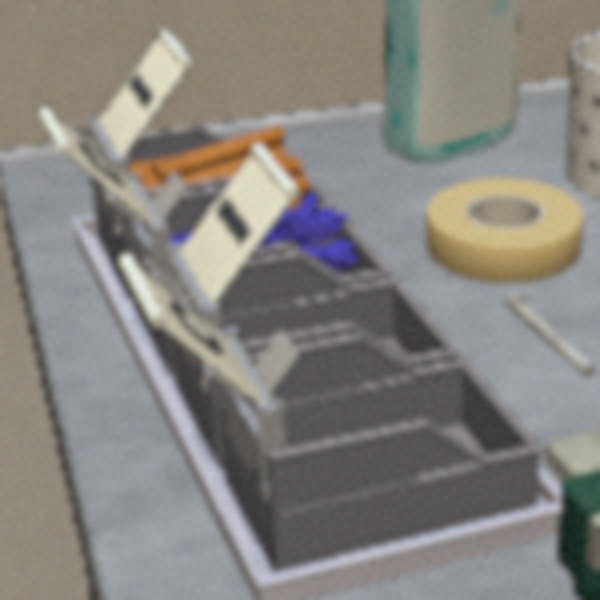

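```bash
python3 - <<'E'
from h import *
f=lambda u,v,z:ray("top",(160+(u-1.5)/4,120+(v-1.5)/4),z)
for nm,pts in dict(L=[(38,183),(133,147)],M2=[(252,282),(350,245)],M3=[(358,70),(450,35)],R=[(578,172),(667,138)]).items():
    p=[f(*q,.138) for q in pts]; d=p[1]-p[0]
    print(nm,p,np.linalg.norm(d),np.degrees(np.arctan2(d[0],-d[1])), (p[0]+p[1])/2)
# hinge-end corners z=.084
for nm,pts in dict(L=[(82,275),(178,236)],R=[(541,110),(633,75)]).items():
    p=[f(*q,.085) for q in pts]; print(nm,p,(p[0]+p[1])/2)
p=[f(150,500,.004),f(735,295,.004)];d=p[1]-p[0];print(p,np.linalg.norm(d),np.degrees(np.arctan2(d[0],-d[1])))
E
```

```text
L [array([0.51978215, 0.10624968, 0.138     ]), array([0.53817038, 0.05672013, 0.138     ])] 0.05283279315174144 20.367840227510143 [0.52897626 0.0814849  0.138     ]
M2 [array([ 0.46708135, -0.00494215,  0.138     ]), array([ 0.48590463, -0.0560149 ,  0.138     ])] 0.05443106853114238 20.231768581026664 [ 0.47649299 -0.03047852  0.138     ]
M3 [array([ 0.57748133, -0.06082853,  0.138     ]), array([ 0.59543761, -0.10900914,  0.138     ])] 0.05141788618296217 20.439760427983217 [ 0.58645947 -0.08491884  0.138     ]
R [array([ 0.52295492, -0.175039  ,  0.138     ]), array([ 0.54032873, -0.22162794,  0.138     ])] 0.04972301744342483 20.451338051195506 [ 0.53164183 -0.19833347  0.138     ]
L [array([0.47615631, 0.09412642, 0.085     ]), array([0.49712063, 0.04142597, 0.085     ])] [0.48663847 0.06777619 0.085     ]
R [array([ 0.56479886, -0.15843383,  0.085     ]), array([ 0.58370096, -0.2092612 ,  0.085     ])] [ 0.57424991 -0.18384751  0.085     ]
[array([0.35004367, 0.07068779, 0.004     ]), array([ 0.4678259 , -0.27546698,  0.004     ])] 0.3656443427485311 18.791328023941826
```

```bash
cat >> h.py <<'E'
from scipy.spatial.transform import Rotation as Ro
from bench import read_state
u=np.array([np.cos(np.radians(20.3)),np.sin(np.radians(20.3)),0]); v=np.array([-u[1],u[0],0])
HL=np.array([.487,.068,0]); HR=np.array([.574,-.184,0])
def st():
    s=read_state(); R=Ro.from_euler('xyz',s['ee_rot'],degrees=True).as_matrix()
    print('t',s['time_s'],'p',s['position'].round(4),'F',s['force'].round(2),'op',round(s['opening'],4)); print(R.round(3)); return s,R
def to(H,x,z,y=0):
    s,R=st(); T=H+x*u+y*v; T[2]=z
    print('target',T.round(4),'tool mm',(R.T@(T-s['position'])*1000).round(1), 'u in tool',(R.T@u).round(3), 'ang of u about tool x from z:',np.degrees(np.arctan2(-(R.T@u)[1],(R.T@u)[2])).round(2))
E
python3 - <<'E'
from h import *
to(HL,.085,.23); to(HR,-.085,.23)
E
```

```text
t 0.1 p [0.1341 0.5842 0.2305] F [ 0.07 -0.32 -0.13] op 0.0852
[[-0.001  0.224  0.975]
 [-0.002  0.975 -0.224]
 [-1.    -0.002 -0.   ]]
target [0.5667 0.0975 0.23  ] tool mm [   1.1 -377.5  530.6] u in tool [-0.001  0.548  0.836] ang of u about tool x from z: -33.24
t 0.1 p [0.1341 0.5842 0.2305] F [ 0.07 -0.32 -0.13] op 0.0852
[[-0.001  0.224  0.975]
 [-0.002  0.975 -0.224]
 [-1.    -0.002 -0.   ]]
target [ 0.4943 -0.2135  0.23  ] tool mm [   1.6 -696.8  529.6] u in tool [-0.001  0.548  0.836] ang of u about tool x from z: -33.24
```

Call:
apply_moves(
  steps=[
    [0,0,-23,32,0,0,0],
    [0,0,-23,32,0,0,0],
    [0,0,-23,32,0,0,0],
    [0,0,-23,32,0,0,0],
    [0,0,-23,32,0,0,0],
  ],
  squeeze=20,
)

```text
time_s: 0.52
position: [0.265, 0.4352, 0.2309]
ee_rot: [-107.6, 90.0, -120.5]
force: [1.3, 0.8, 0.3]
opening: 0.0257
```

Call:
apply_moves(
  steps=[
    [0,0,-23,32,0,0,0],
    [0,0,-23,32,0,0,0],
    [0,0,-23,32,0,0,0],
    [0,0,-23,32,0,0,0],
    [0,0,-23,32,0,0,0],
  ],
)

```text
time_s: 0.93
position: [0.3953, 0.2872, 0.2311]
ee_rot: [-136.0, 90.0, -148.9]
force: [0.5, 0.6, -0.4]
opening: 0.0001
```

Call:
apply_moves(
  steps=[
    [0,0,-23,32,0,0,0],
    [0,0,-23,32,0,0,0],
    [0,0,-23,32,0,0,0],
    [0,0,-23,32,0,0,0],
    [0,0,-23,32,0,0,0],
  ],
)

```text
time_s: 1.35
position: [0.5256, 0.1392, 0.231]
ee_rot: [-163.1, 90.0, -176.1]
force: [0.6, -0.2, 0.8]
opening: 0.0001
```

Call:
apply_moves(
  steps=[
    [0,0,0,0,-7,0,0],
    [0,0,0,0,-7,0,0],
    [0,0,0,0,-7,0,0],
    [0,0,0,0,-7,0,0],
    [0,0,0,0,-5.2,0,0],
  ],
)

```text
time_s: 1.77
position: [0.5246, 0.1407, 0.2308]
ee_rot: [171.8, 89.9, -167.6]
force: [0.0, -0.1, 0.2]
opening: 0.0004
```

```bash
python3 - <<'E'
from h import *
to(HL,.085,.23)
E
```

```text
t 1.7667 p [0.5246 0.1407 0.2308] F [ 0.04 -0.08  0.2 ] op 0.0004
[[-0.001 -0.352  0.936]
 [-0.     0.936  0.352]
 [-1.     0.    -0.001]]
target [0.5667 0.0975 0.23  ] tool mm [  0.8 -55.3  24.2] u in tool [-0.001 -0.005  1.   ] ang of u about tool x from z: 0.29
```

Call:
apply_moves(
  steps=[
    [0,0,-28,12,0,0,0],
    [0,0,-27,12,0,0,0],
    [0,20,0,0,0,0,0],
    [0,30,0,0,0,0,0],
    [0,30,0,0,0,0,0],
  ],
)

```text
time_s: 2.18
position: [0.5676, 0.0972, 0.151]
ee_rot: [-18.8, 89.9, 1.4]
force: [-0.0, -0.4, -0.2]
opening: -0.0002
```

Call:
apply_moves(
  steps=[
    [0,20,0,0,0,0,0],
    [0,9,0,0,0,0,0],
    [0,0,0,0,0,0,0],
    [0,0,0,0,0,0,0],
    [0,0,0,0,0,0,0],
  ],
)

```text
time_s: 2.6
position: [0.5677, 0.0979, 0.1237]
ee_rot: [-19.5, 89.9, 0.8]
force: [0.5, -0.6, -0.1]
opening: 0.0001
```

```bash
python3 - <<'E'
from h import *
from bench import camera
to(HL,.06,.12)
a=camera("top"); b=camera("side")
a=cv2.resize(a[100:250,130:330],None,fx=4,fy=4,interpolation=2)
b=cv2.resize(b[140:290,180:380],None,fx=4,fy=4,interpolation=2)
cv2.imwrite("pics/t1.png",a);cv2.imwrite("pics/s1.png",b)
E
```

```text
t 2.6 p [0.5677 0.0979 0.1237] F [ 0.5  -0.64 -0.09] op 0.0001
[[ 0.002 -0.346  0.938]
 [ 0.     0.938  0.346]
 [-1.    -0.001  0.002]]
target [0.5433 0.0888 0.12  ] tool mm [  3.6  -0.  -26. ] u in tool [0.002 0.001 1.   ] ang of u about tool x from z: -0.03
```

View pics/t1.png

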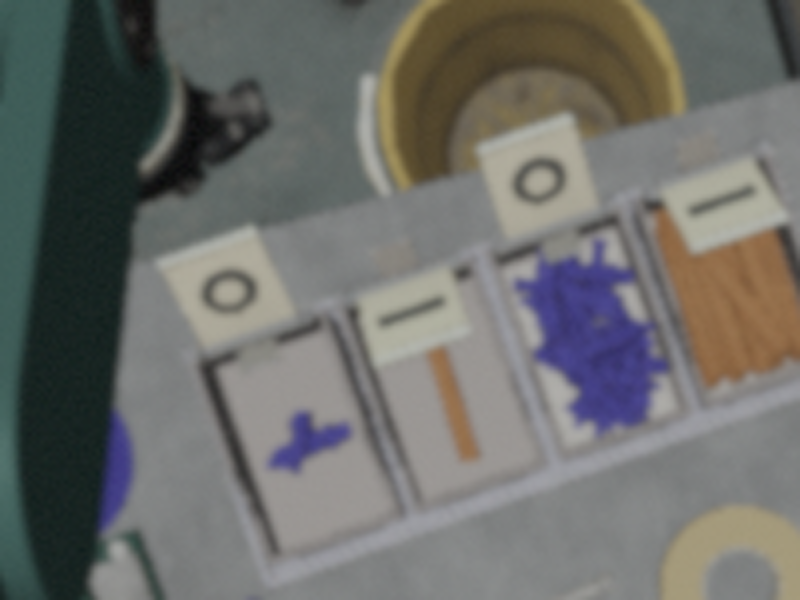

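View pics/s1.png

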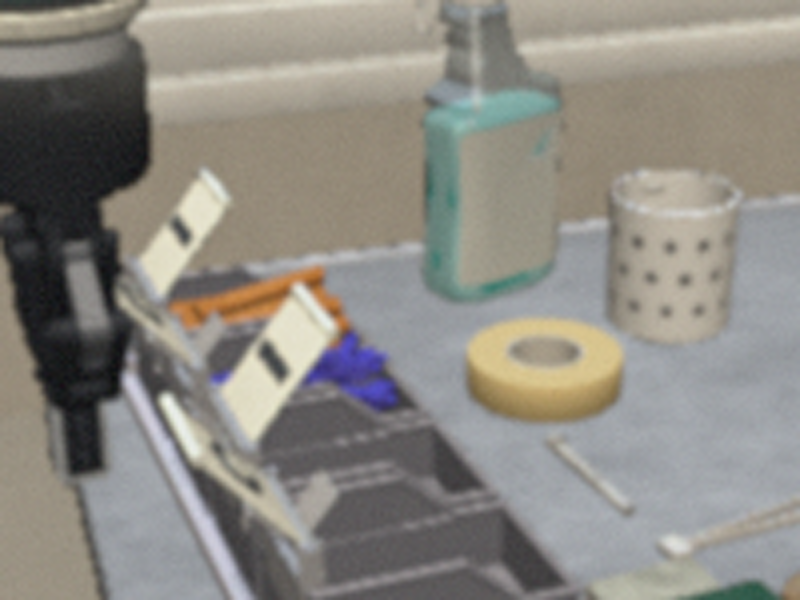

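```bash
python3 - <<'E'
from h import *
print(proj("side",[[.5677,.0979,.1237],[.529,.0815,.138]]),proj("top",[[.5677,.0979,.1237]]))
E
```

```text
[[200.92612227 258.76982091]
 [225.5330025  245.32713304]] [[174.57153858 143.71019765]]
```

Call:
apply_moves(
  steps=[
    [0,4,0,-8,0,0,0],
    [0,0,0,-8,0,0,0],
    [0,0,0,-6,0,0,0],
    [0,0,0,-6,0,0,0],
    [0,0,0,-6,0,0,0],
  ],
)

```text
time_s: 3.12
position: [0.5339, 0.0857, 0.1185]
ee_rot: [-30.3, 90.0, -10.1]
force: [0.3, -1.0, 0.4]
opening: -0.0003
```

Call:
apply_moves(
  steps=[
    [0,0,0,-6,0,0,0],
    [0,0,0,-6,0,0,0],
    [0,0,0,-6,0,0,0],
    [0,0,0,-6,0,0,0],
    [0,0,0,-6,0,0,0],
  ],
)

```text
time_s: 3.53
position: [0.5058, 0.0753, 0.1183]
ee_rot: [-162.7, 90.0, -142.5]
force: [0.6, 0.1, 0.2]
opening: 0.0001
```

```bash
python3 - <<'E'
from h import *
from bench import camera
to(HL,.0,.12)
b=camera("side")
b=cv2.resize(b[140:290,180:380],None,fx=4,fy=4,interpolation=2)
cv2.imwrite("pics/s2.png",b)
E
```

```text
t 3.5333 p [0.5058 0.0753 0.1183] F [0.58 0.09 0.15] op 0.0001
[[-0.    -0.346  0.938]
 [-0.     0.938  0.346]
 [-1.    -0.    -0.   ]]
target [0.487 0.068 0.12 ] tool mm [ -1.7  -0.4 -20.2] u in tool [-0.     0.001  1.   ] ang of u about tool x from z: -0.04
```

View pics/s2.png

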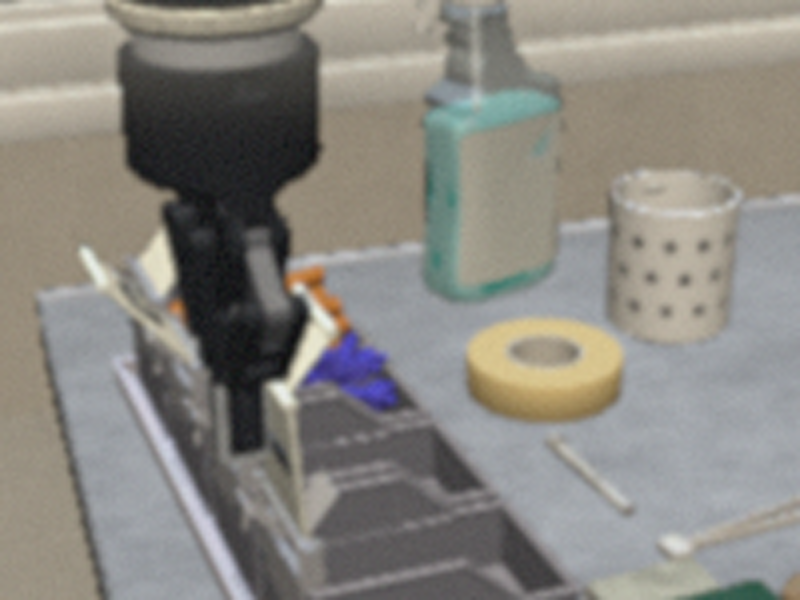

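Call:
apply_moves(
  steps=[
    [0,0,0,-5,0,0,0],
    [0,0,0,-5,0,0,0],
    [0,0,0,-5,0,0,0],
    [0,0,0,-5,0,0,0],
    [0,0,0,0,0,0,0],
  ],
)

```text
time_s: 4.0
position: [0.4862, 0.0684, 0.1181]
ee_rot: [167.5, 89.9, -172.2]
force: [-0.3, 0.1, 0.1]
opening: -0.0001
```

Call:
apply_moves(
  steps=[
    [0,0,0,0,0,0,0],
    [0,0,0,0,0,0,0],
    [0,0,0,0,0,0,0],
    [0,0,0,0,0,0,0],
    [0,0,0,0,0,0,0],
  ],
)

```text
time_s: 4.42
position: [0.4879, 0.0687, 0.1183]
ee_rot: [-58.4, 90.0, -38.2]
force: [-0.2, 0.3, 0.0]
opening: 0.0002
```

```bash
python3 - <<'E'
from h import *
from bench import camera
to(HL,.0,.12)
b=camera("side")
b=cv2.resize(b[140:290,180:380],None,fx=4,fy=4,interpolation=2)
cv2.imwrite("pics/s3.png",b)
E
```

```text
t 4.4167 p [0.4879 0.0687 0.1183] F [-0.24  0.3   0.01] op 0.0002
[[ 0.    -0.346  0.938]
 [-0.     0.938  0.346]
 [-1.    -0.     0.   ]]
target [0.487 0.068 0.12 ] tool mm [-1.7 -0.3 -1.1] u in tool [0.    0.001 1.   ] ang of u about tool x from z: -0.03
```

View pics/s3.png

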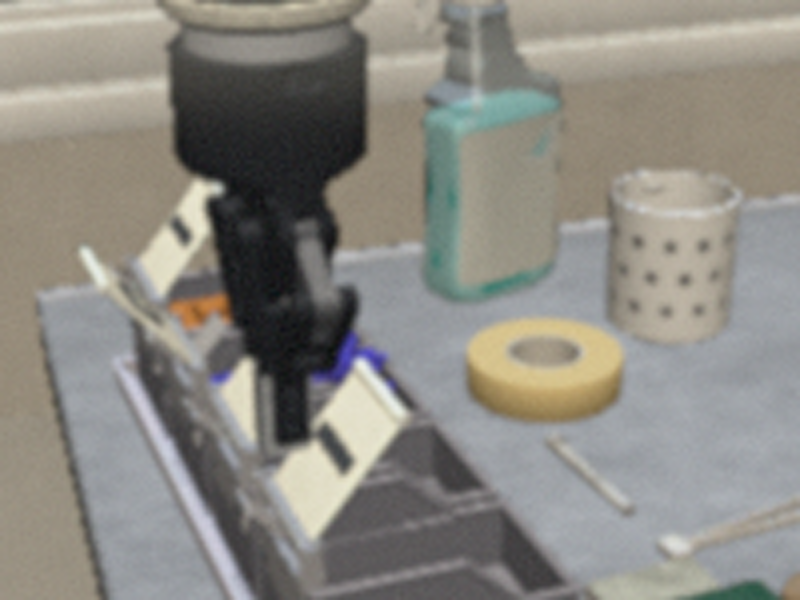

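The left tag has fallen forward with the bar up, its edge at about (385,390) in the zoom. Next I lift and go to the right-hand bin.

Call:
apply_moves(
  steps=[
    [0,-10,0,5,0,0,0],
    [0,-25,0,0,0,0,0],
    [0,-35,0,0,0,0,0],
    [0,-35,0,0,0,0,0],
    [0,-7,0,0,0,0,0],
  ],
)

```text
time_s: 4.88
position: [0.4957, 0.0705, 0.2356]
ee_rot: [-20.8, 89.5, -0.5]
force: [0.4, -0.0, -0.3]
opening: 0.0001
```

```bash
python3 - <<'E'
from h import *
to(HR,-.085,.23)
E
```

```text
t 4.8833 p [0.4957 0.0705 0.2356] F [ 0.39 -0.01 -0.31] op 0.0001
[[ 0.009 -0.346  0.938]
 [-0.     0.938  0.346]
 [-1.    -0.003  0.008]]
target [ 0.4943 -0.2135  0.23  ] tool mm [   5.6 -265.9  -99.7] u in tool [0.008 0.    1.   ] ang of u about tool x from z: -0.03
```

Call:
apply_moves(
  steps=[
    [0,0,-30,-12,0,0,0],
    [0,0,-35,-12,0,0,0],
    [0,0,-35,-13,0,0,0],
    [0,0,-35,-13,0,0,0],
    [0,0,-35,-13,0,0,0],
  ],
)

```text
time_s: 5.3
position: [0.4918, -0.1124, 0.2301]
ee_rot: [-125.4, 90.0, -105.1]
force: [1.3, -0.1, 0.5]
opening: -0.0
```

Call:
apply_moves(
  steps=[
    [0,0,-35,-13,0,0,0],
    [0,0,-35,-13,0,0,0],
    [0,0,-26,-10,0,0,0],
    [0,0,0,0,0,0,0],
    [0,0,0,0,0,0,0],
  ],
)

```text
time_s: 5.72
position: [0.4913, -0.2147, 0.2297]
ee_rot: [123.1, 90.0, 143.2]
force: [0.1, 0.1, -0.1]
opening: 0.0003
```

```bash
python3 - <<'E'
from h import *
from bench import camera
to(HR,-.085,.12)
a=camera("top"); a=cv2.resize(a[80:280,180:450],None,fx=2.9,fy=2.9,interpolation=2)
b=camera("side"); b=cv2.resize(b[140:290,180:380],None,fx=4,fy=4,interpolation=2)
cv2.imwrite("pics/t4.png",a);cv2.imwrite("pics/s4.png",b)
E
```

```text
t 5.7167 p [ 0.4913 -0.2147  0.2297] F [ 0.12  0.06 -0.06] op 0.0003
[[-0.001 -0.344  0.939]
 [ 0.     0.939  0.344]
 [-1.     0.001 -0.   ]]
target [ 0.4943 -0.2135  0.12  ] tool mm [1.097e+02 1.000e-01 3.200e+00] u in tool [-0.     0.004  1.   ] ang of u about tool x from z: -0.21
```

View pics/t4.png

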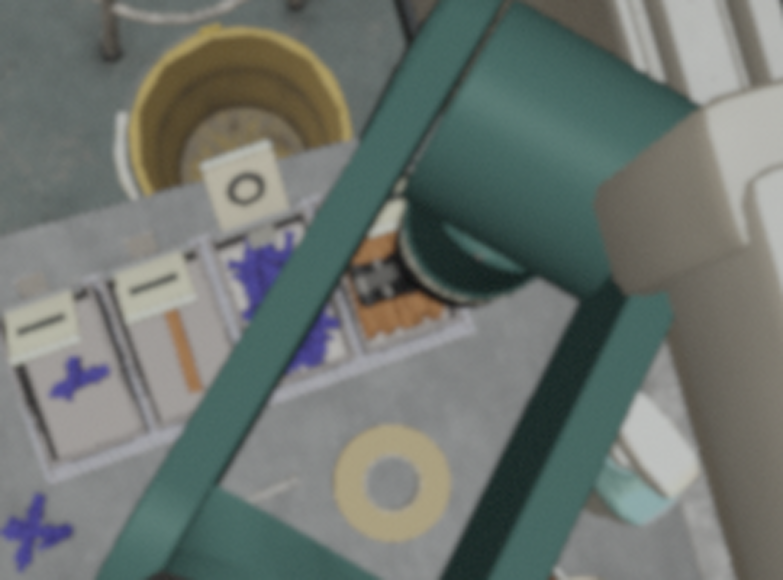

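View pics/s4.png

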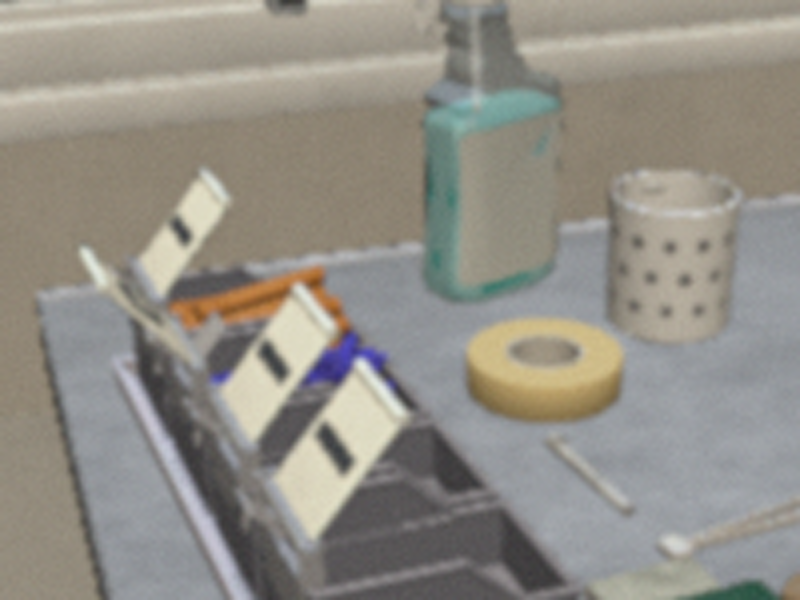

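Call:
apply_moves(
  steps=[
    [0,25,0,0,0,0,0],
    [0,30,0,0,0,0,0],
    [0,30,0,0,0,0,0],
    [0,20,0,0,0,0,0],
    [0,5,0,0,0,0,0],
  ],
)

```text
time_s: 6.23
position: [0.4892, -0.2103, 0.1171]
ee_rot: [127.4, 89.6, 147.8]
force: [-0.7, -0.0, 0.0]
opening: -0.0003
```

Call:
apply_moves(
  steps=[
    [0,0,0,8,0,0,0],
    [0,0,0,8,0,0,0],
    [0,0,0,6,0,0,0],
    [0,0,0,6,0,0,0],
    [0,0,0,6,0,0,0],
  ],
)

```text
time_s: 6.65
position: [0.5253, -0.2017, 0.1217]
ee_rot: [-51.7, 89.8, -31.4]
force: [0.1, 0.5, -0.1]
opening: 0.0002
```

```bash
python3 - <<'E'
from h import *
from bench import camera
to(HR,0,.12)
b=camera("side"); b=cv2.resize(b[140:290,180:380],None,fx=4,fy=4,interpolation=2)
cv2.imwrite("pics/s5.png",b)
E
```

```text
t 6.65 p [ 0.5253 -0.2017  0.1217] F [ 0.07  0.47 -0.14] op 0.0002
[[ 0.002 -0.347  0.938]
 [-0.001  0.938  0.347]
 [-1.    -0.002  0.002]]
target [ 0.574 -0.184  0.12 ] tool mm [ 1.8 -0.3 51.9] u in tool [0.002 0.    1.   ] ang of u about tool x from z: -0.0
```

View pics/s5.png

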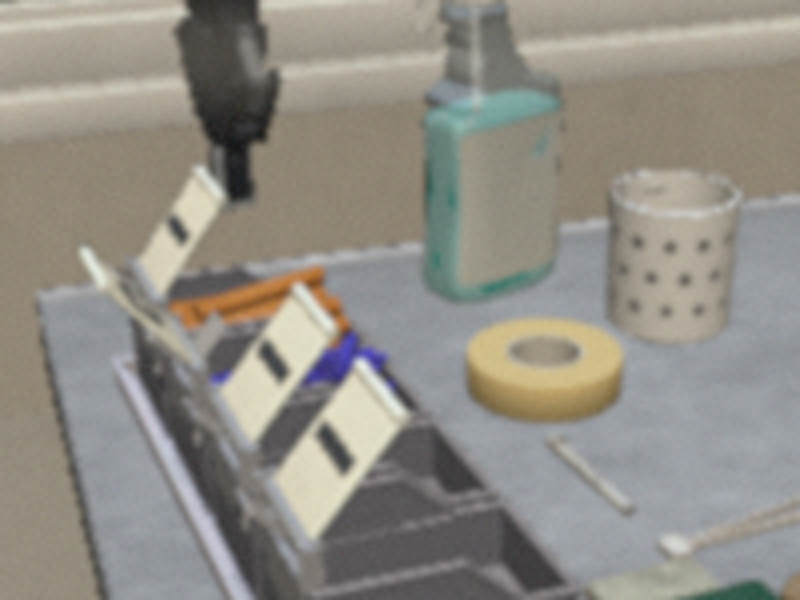

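Call:
apply_moves(
  steps=[
    [0,0,0,6,0,0,0],
    [0,0,0,6,0,0,0],
    [0,0,0,6,0,0,0],
    [0,0,0,6,0,0,0],
    [0,0,0,6,0,0,0],
  ],
)

```text
time_s: 7.12
position: [0.5522, -0.1911, 0.1203]
ee_rot: [-96.5, 90.0, -76.3]
force: [0.2, -0.2, -0.4]
opening: 0.0
```

Call:
apply_moves(
  steps=[
    [0,0,0,6,0,0,0],
    [0,0,0,5,0,0,0],
    [0,0,0,5,0,0,0],
    [0,0,0,5,0,0,0],
    [0,0,0,0,0,0,0],
  ],
)

```text
time_s: 7.53
position: [0.5724, -0.1838, 0.1204]
ee_rot: [-35.4, 90.0, -15.1]
force: [0.5, -0.1, 1.3]
opening: 0.0001
```

Call:
apply_moves(
  steps=[
    [0,0,0,0,0,0,0],
    [0,0,0,0,0,0,0],
    [0,0,0,0,0,0,0],
    [0,0,0,0,0,0,0],
    [0,0,0,0,0,0,0],
  ],
)

```text
time_s: 7.95
position: [0.5711, -0.1841, 0.1204]
ee_rot: [-146.0, 90.0, -125.8]
force: [0.4, -1.0, 0.1]
opening: 0.0003
```

```bash
python3 - <<'E'
from h import *
from bench import camera
to(HR,0,.12)
b=camera("side"); b=cv2.resize(b[140:290,180:380],None,fx=4,fy=4,interpolation=2)
cv2.imwrite("pics/s6.png",b)
E
```

```text
t 7.95 p [ 0.5711 -0.1841  0.1204] F [ 0.36 -1.02  0.06] op 0.0003
[[-0.    -0.346  0.938]
 [-0.     0.938  0.346]
 [-1.    -0.    -0.   ]]
target [ 0.574 -0.184  0.12 ] tool mm [ 0.4 -0.9  2.7] u in tool [-0.     0.001  1.   ] ang of u about tool x from z: -0.05
```

View pics/s6.png

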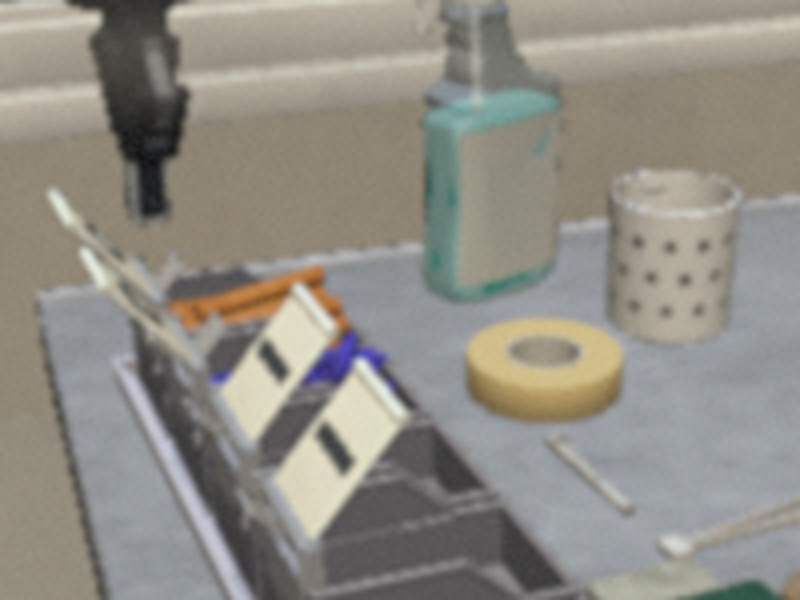

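The right tag now lies back, with its edge at about (62,210) in the zoom. I'll retreat up and out of view of the top camera.

Call:
apply_moves(
  steps=[
    [0,-10,0,-6,0,0,0],
    [0,-25,0,0,0,0,0],
    [0,-35,0,0,0,0,0],
    [0,-35,0,0,0,0,0],
    [0,-7,0,0,0,0,0],
  ],
)

```text
time_s: 8.42
position: [0.5683, -0.1876, 0.2392]
ee_rot: [-46.4, 89.4, -26.1]
force: [0.7, 0.0, 1.0]
opening: 0.0001
```

Call:
apply_moves(
  steps=[
    [0,0,30,-3,0,0,0],
    [0,0,35,-5,0,0,0],
    [0,0,35,-5,0,0,0],
    [0,0,35,-5,0,0,0],
    [0,0,35,-5,0,0,0],
  ],
)

```text
time_s: 8.83
position: [0.4839, -0.0336, 0.2327]
ee_rot: [-38.6, 90.0, -18.4]
force: [-0.0, 0.7, -0.1]
opening: 0.0002
```

Call:
apply_moves(
  steps=[
    [0,0,35,-5,0,0,0],
    [0,0,35,-5,0,0,0],
    [0,0,35,-5,0,0,0],
    [0,0,30,-5,0,0,0],
    [0,0,0,0,0,0,0],
  ],
)

```text
time_s: 9.25
position: [0.4156, 0.0885, 0.2324]
ee_rot: [124.2, 89.8, 144.6]
force: [-0.1, -0.1, 0.1]
opening: 0.0003
```

```bash
python3 - <<'E'
from h import *
from bench import camera
st()
a=camera("top"); a=cv2.resize(a[80:280,130:400],None,fx=2.9,fy=2.9,interpolation=2)
cv2.imwrite("pics/t7.png",a)
E
```

```text
t 9.25 p [0.4156 0.0885 0.2324] F [-0.12 -0.12  0.11] op 0.0003
[[-0.003 -0.349  0.937]
 [ 0.002  0.937  0.349]
 [-1.     0.003 -0.002]]
```

View pics/t7.png

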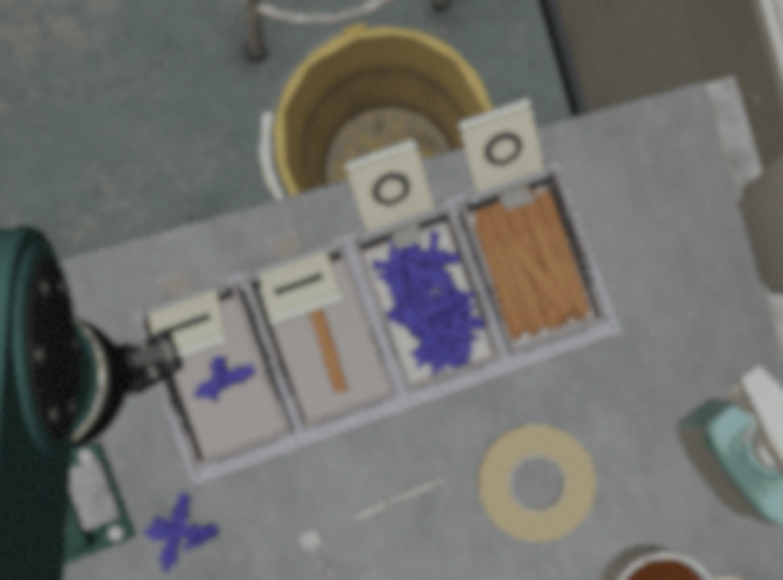

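The top view shows bars up at (187,322) and (298,285) and rings up at (391,188) and (503,148). The rings are on the two heaped bins. The loads haven't moved and the arm touches nothing.

```bash
python3 -c "
from bench import *
print(close_job())"
```

```text
the job is handed in; nothing more can be done
None
```

All four tags are now right, and I handed the job in at about 9.3 s. Two tags were wrong, and I pushed each over with closed fingertips:

- **Far-left bin (one loose fitting):** its tag showed the ring, so I pushed it forward, and it now shows the bar.
- **Far-right bin (heap of rods):** its tag showed the bar, so I pushed it back, and it now shows the ring.

I left the two middle tags alone, as they were already right: the loose-rod bin shows the bar and the violet-heap bin shows the ring.

The last top view shows rings on the two heaped bins only, and the loads and the tape roll where they were. The mug was only partly in that view. The force readings, taken at the end of each move call, stayed under about 2 N. The gripper was about 0.23 m above the bench, touching nothing, and no check failed or disagreed.

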